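# Pack the grinder accessory case

## Task

First take the worn black wheel out of the open blue case and put it in the red scrap tray. Then pack every grinder accessory lying on the bench into the case, and only once they are all in, swing the case's upper shell over and press it fully shut so that the two rims meet edge to edge. Leave the jar, the mug and the knife blank on its wooden rest where they are.

Things in the scene. Friction and masses are not known exactly. Their poses are not given: they have to be found in the camera images.
- case: Lower half of a blue clamshell case, fixed to the bench, open at the top: outside 160 (x) x 280 (y) x 40 mm high, walls and floor 5 mm thick, so inside 150 x 270 mm, 35 mm deep. Origin: centre of its underside on the bench; z up, x points away from the robot to the hinge side. The floor inside is grey.
- lid (a joint): Hinge of the case's upper shell, on the far (+x) rim, rad: 0 = shut with the rims meeting, 1.57 = upright, up to 2.0 = leaning open away from the robot. Stiff hinge (0.4 N m of friction): the shell stays at any angle where it is left; 3 to 5 N near its free edge moves it. While open its hollow side faces the robot and its outer face looks away.
- lid_hinge (a point): Middle of the hinge line, 40 mm above the bench. Its axes turn with the upper shell, a blue tray 160 x 280 mm, 28 mm deep, walls and top 5 mm: x from the free edge to the hinge (level, away from the robot when shut), y along the hinge, z out of the outer face. Free edge at x = -160 mm, outer face at z = +28 mm; shut, that face is 68 mm above the bench.
- lid_handle (a point): Middle of the black grip bar on the free edge of the upper shell: bar 90 mm long along the hinge direction, 12 x 10 mm in section, 187 mm from the hinge line (x = -187, z = +14 mm in the shell's axes), held by two 10 mm arms at its ends with 22 mm of free space behind it. It points up while the shell is open.
- scrap_tray: Red open tray fixed to the bench, 120 x 120 mm, 35 mm high, walls 4 mm, floor about 4 mm. Origin: centre of its underside, z up.
- worn_wheel: Worn grinding wheel, blackened flat disc 50 mm in diameter, 18 mm thick, 80 g, lying on the floor of the case at the start. Origin: centre of its underside, z along its axis.
- dressing_stick: Accessory, may be absent: white square dressing stick 90 x 18 x 18 mm, dark at one end, 70 g. Origin: centre of its underside, x along its length.
- compound_bar: Accessory, may be absent: green polishing compound bar in a white paper sleeve, 80 x 30 x 28 mm high, about 110 g. Origin: centre of its underside, x along its length.
- drum: Accessory, may be absent: orange sanding drum, upright cylinder 40 mm in diameter, 32 mm high, black top, 60 g. Origin: centre of its underside, z along its axis.
- flange: Accessory, may be absent: aluminium wheel flange, disc 56 mm in diameter and 10 mm thick with a hub 28 mm in diameter rising from it to 37 mm above the underside, about 120 g. Origin: centre of the disc's underside, z along the axis up through the hub.
- bushing: Accessory, may be absent: brass bushing, ring 36 mm outside, 20 mm inside diameter, 26 mm high, 90 g. Origin: centre of its underside, z along its axis.
- arbor_nut: Accessory, may be absent: dark steel hexagon nut, 30 mm across flats (one pair of flats faces +x and -x), 22 mm high, 80 g. Origin: centre of its underside, z along its axis.
- jar: Bystander: closed jar 56 mm in diameter, 85 mm high. Origin: centre of its underside.
- mug: Bystander: white mug, 80 mm in diameter, 90 mm high. Origin: centre of its underside.
- blade_rest: Bystander: light wooden block 60 x 160 x 30 mm with a dark knife blank on it. Origin: centre of its underside.
Mind the look-alikes: they are no part of the job. Of the things that look like the worn_wheel, the largest one is meant.

How it is judged:
On the way, in this order (a step that is already met when the one before it is completed fails the run):
1. the worn wheel lies in the scrap tray (x of worn_wheel in the frame of scrap_tray between -0.06 and 0.06 m and y of worn_wheel in the frame of scrap_tray between -0.06 and 0.06 m and z of worn_wheel in the frame of scrap_tray below 0.035 m and linear speed of worn_wheel below 0.05 m/s), for 0.2 s.
2. every accessory present lies in the open case (x of dressing_stick in the frame of case between -0.08 and 0.08 m and y of dressing_stick in the frame of case between -0.14 and 0.14 m and z of each of dressing_stick, compound_bar, drum, flange, bushing, arbor_nut in the frame of case below 0.06 m and x of compound_bar in the frame of case between -0.08 and 0.08 m and y of compound_bar in the frame of case between -0.14 and 0.14 m and x of drum in the frame of case between -0.08 and 0.08 m and y of drum in the frame of case between -0.14 and 0.14 m and x of flange in the frame of case between -0.08 and 0.08 m and y of flange in the frame of case between -0.14 and 0.14 m and x of bushing in the frame of case between -0.08 and 0.08 m and y of bushing in the frame of case between -0.14 and 0.14 m and x of arbor_nut in the frame of case between -0.08 and 0.08 m and y of arbor_nut in the frame of case between -0.14 and 0.14 m and value of joint lid above 0.5 rad), for 0.2 s.
3. the case is shut, rims edge to edge (value of joint lid below 0.025 rad), for 0.2 s.
At the end, for the whole second after the job is handed in: Every accessory present is inside the case (its origin within the case's outline and less than 60 mm above the bench), the upper shell is shut to within 0.025 rad (about 4 mm at the free edge), and the worn wheel rests in the scrap tray (all of step 1 and x of dressing_stick in the frame of case between -0.08 and 0.08 m and y of dressing_stick in the frame of case between -0.14 and 0.14 m and z of each of dressing_stick, compound_bar, drum, flange, bushing, arbor_nut in the frame of case below 0.06 m and x of compound_bar in the frame of case between -0.08 and 0.08 m and y of compound_bar in the frame of case between -0.14 and 0.14 m and x of drum in the frame of case between -0.08 and 0.08 m and y of drum in the frame of case between -0.14 and 0.14 m and x of flange in the frame of case between -0.08 and 0.08 m and y of flange in the frame of case between -0.14 and 0.14 m and x of bushing in the frame of case between -0.08 and 0.08 m and y of bushing in the frame of case between -0.14 and 0.14 m and x of arbor_nut in the frame of case between -0.08 and 0.08 m and y of arbor_nut in the frame of case between -0.14 and 0.14 m and value of joint lid below 0.025 rad); the robot touches nothing.
It fails at once if jar pushed more than 30 mm or tipped (distance of jar from where it was at the start of the episode above 0.03 m or angle between jar's own z axis and vertical above 0.35 rad).
It fails at once if mug pushed more than 30 mm or tipped (distance of mug from where it was at the start of the episode above 0.03 m or angle between mug's own z axis and vertical above 0.35 rad).
It fails at once if blade rest pushed more than 30 mm or tipped (distance of blade_rest from where it was at the start of the episode above 0.03 m or angle between blade_rest's own z axis and vertical above 0.35 rad).
Of dressing_stick, compound_bar, drum, flange, bushing, arbor_nut only 4 to 6 are there at a start; the rules pass over those that are not, and their reading is None.
At some moment in a run one of dressing_stick, compound_bar, drum, flange, bushing, arbor_nut may be knocked a few centimetres aside while the robot is not near it.
Once in a run the grip may slacken for a moment while it holds something.
It also fails if it takes over 210 s, if anything falls off the work surface, if the arm or the gripper's body presses on something with over 40 N, if the wrist force passes 120 N, or if a joint passes its speed limit or range.

## Robot

A 7-joint arm with a two-finger parallel gripper is mounted at the origin on the work surface. World frame = base frame: x ahead of the robot, y to its left, z up, the work surface at z = 0. Lengths are in m, angles in rad, forces in N, time in s.
With the tool pointing down it reaches from about 0.425 to 0.95 m from the base axis. Payload 4.7 kg.
Tool frame: the origin (TCP) lies between the finger pads; the fingertips stand 25 mm ahead of it and the grasp point (between the pads) lies 6 mm ahead of it; z points along the fingers, y is the line along which they close (so a half turn about z gives the same grasp; the last joint's range is limited). The gripper opens to 85 mm and grips with 20 to 120 N. Pads are 22 mm wide; open, the fingers measure 114 mm over their backs; the gripper's body (76 mm by 85 mm) begins 54 mm behind the grasp point. The pads swing forward as they close: fully open they stand 13 mm farther back than shut.
Start: joints at [-1.148, 0.469, -0.049, 1.532, 0.024, 1.141, -0.082], TCP at [0.295, 0.607, 0.256] pointing down, gripper open.
Joint ranges: [-2.59, 2.59], [-0.33, 1.99], [-1.39, 1.29], [0.1, 2.45], [-1.04, 4.18], [0.21, 1.99], [-2.66, 2.66]. Speed limits (rad/s): [2.57, 2.57, 3.14, 3.14, 3.14, 3.14, 3.14].

## Interface

Orientations are given as a 3x3 rotation matrix whose columns are the frame's x, y, z axes.
In Python, from rig import * gives the robot as it stands. Calls block until the motion is done:
- movep(position, orientation): joint-space move of the TCP to a pose.
- move_l(position, attitude=None, feed=0.15, until_force=None): straight line of the TCP; attitude=None keeps the orientation; feed is the mean speed in m/s. With until_force (N) it stops when the force on the tool has changed by that much, and returns True; else False.
- move_joints(angles): joint-space move.
- command_gripper(opening, newtons=None): finger opening in m; newtons is the grip in N (None keeps the last); returns when the fingers have stopped.
- sleep(seconds).
- inverse_kinematics(position, orientation): joint angles nearest the present ones, or None.
- sense(): the state.
- camera(name): name is "scene" or "top"; returns (picture, depth): 384x512x3 uint8, red, green, blue; 384x512 float32, m along the optical axis (not along the pixel's ray), 0 where there is no reading.
- camera_params(name): a dict with "K" (3x3 intrinsics, pixels), "position" and "rotation" of the camera in the world. Camera axes: x right, y down, z forward; pixel columns grow to the right and rows downward; lengths in m; the calibration is good to about 2 mm. A picture is of the moment at which its call begins. camera_params takes no time and is no camera call.
A pose or a line that the arm cannot do raises Unreachable and nothing moves.
- finish_job(): hands the job in; it is judged then, once.
The state is a dict: "time_s": time; "joint_pos": joint angles; "qd": joint speeds; "joint_efforts": joint torques, N m; "position": TCP position; "tcp_rot": TCP orientation; "wrist_force": force on the tool from outside, world axes, zero at the start; "ft_torque": the same for the moment, N m; "finger_gap": finger opening in m; "gripper_force": force on a finger pad.
Only numpy, scipy, OpenCV 4.12 (cv2) and the standard library are available. Lean on these libraries where they do the work, as an engineer would, in place of code of your own. Each camera call takes 0.05 s, during which the arm holds its last target. There are 200 camera calls.

## Working session

There is one attempt and no reset: what is moved stays moved. The work goes in short steps, each a Python script; the robot and the scene stay as the last script left them, time stands still between calls to the robot, and variables do not carry over. Pictures are saved under pics/ and viewed, at most 14 in all, crops included, and the job is handed in when it is done.

```bash
ls; mkdir -p pics; python3 - <<'E'
from rig import *
import cv2,numpy as np
for n in("scene","top"):
    im,d=camera(n); cv2.imwrite(f"pics/{n}0.png",cv2.resize(im[:,:,::-1],(800,600),interpolation=cv2.INTER_CUBIC)); np.savez(f"{n}0.npz",im=im,d=d)
    p=camera_params(n); print(n,p)
    print((d>0).mean())
print(sense())
E
```

```text
pics
scene {'K': array([[423.12194288,   0.        , 250.2216148 ],
       [  0.        , 423.12194288, 190.00151856],
       [  0.        ,   0.        ,   1.        ]]), 'position': array([ 1.22139951, -0.6043551 ,  1.11081457]), 'rotation': array([[ 0.64322279,  0.57155616, -0.5094978 ],
       [ 0.76564452, -0.48644631,  0.42090195],
       [-0.00727422, -0.66082792, -0.75050219]])}
0.9961191813151041
top {'K': array([[448.68396863,   0.        , 249.55477493],
       [  0.        , 448.68396863, 198.49034106],
       [  0.        ,   0.        ,   1.        ]]), 'position': array([ 0.45132122, -0.01826508,  1.22017037]), 'rotation': array([[-0.02307837, -0.99670344,  0.07777942],
       [-0.99960911,  0.02423357,  0.01394114],
       [-0.01578005, -0.07742728, -0.99687311]])}
0.996124267578125
{'time_s': 0.1, 'joint_pos': array([-1.14791345,  0.46937989, -0.04860137,  1.53356936,  0.02409286,
        1.14095465, -0.08228669]), 'qd': array([-0.00029881, -0.00159759, -0.00020177, -0.00331618,  0.00289296,
        0.00025237,  0.00128204]), 'joint_efforts': array([ 4.21473060e-04, -5.11511099e+01, -4.70022031e-02, -2.38389623e+01,
        1.07915571e-02,  4.38982272e-03, -4.03878291e-07]), 'position': array([0.29446149, 0.60686768, 0.2553556 ]), 'tcp_rot': array([[-8.99689823e-01,  4.36529173e-01, -7.09724562e-04],
       [ 4.36529747e-01,  8.99688448e-01, -1.57340799e-03],
       [-4.83075003e-05, -1.72539504e-03, -9.99998510e-01]]), 'wrist_force': array([-0.38684046, -0.04495923,  1.52979925]), 'ft_torque': array([-0.00164053,  0.01235322, -0.01221691]), 'gripper_force': 0.0, 'finger_gap': 0.08555014691343965}
```

View pics/top0.png

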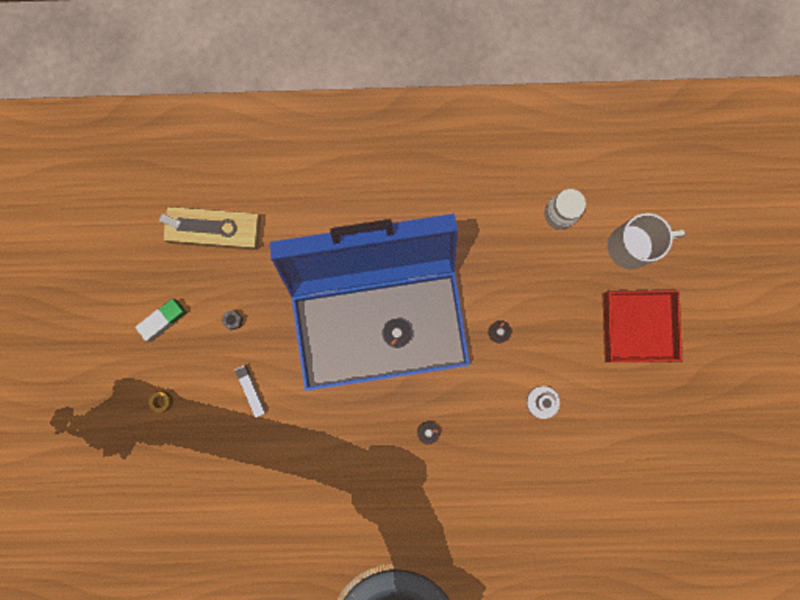

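View pics/scene0.png

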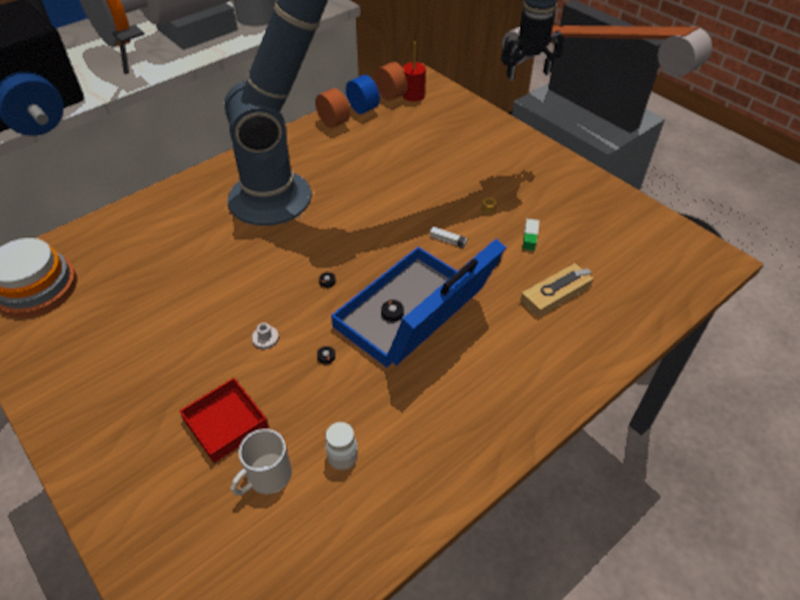

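The picture shows three black wheels with hubs, at top-view 800-px positions A (398,333) in the case, B (500,331) on the bench and C (429,432) on the bench. A looks largest and it lies in the case, so it should be the worn wheel; I'll check with a crop. Accessories are the flange (544,402), dressing stick (250,390), compound bar (160,320), nut (232,319) and bushing (160,401). I see no drum. The scrap tray is at (643,326), the jar at (566,208), the mug at (645,240) and the rest at (211,228).

```bash
cat > h.py <<'E'
import numpy as np, cv2
from rig import *
P={n:camera_params(n) for n in("scene","top")}
def ray(n,uv):
    p=P[n]; d=p["rotation"]@np.linalg.solve(p["K"],[uv[0],uv[1],1.]); return p["position"],d
def plane(n,uv,z):
    o,d=ray(n,uv); return o+d*(z-o[2])/d[2]
def tri(a,b):
    (o1,d1),(o2,d2)=ray("top",a),ray("scene",b)
    s=np.linalg.lstsq(np.c_[d1,-d2],o2-o1,rcond=None)[0]
    p,q=o1+s[0]*d1,o2+s[1]*d2
    return (p+q)/2,np.linalg.norm(p-q)
def proj(n,X):
    p=P[n]; c=p["K"]@(p["rotation"].T@(np.asarray(X)-p["position"])); return c[:2]/c[2]
def blob(mask,c,r=45):
    """contour nearest pixel c"""
    cs=[k for k in cv2.findContours(mask.astype(np.uint8),0,1)[0] if len(k)>3 and cv2.contourArea(k)>6]
    f=lambda k:np.linalg.norm(k[:,0].mean(0)-c)
    k=min(cs,key=f); return k if f(k)<r else None
E
python3 - <<'E'
from h import *
S=.64
T=np.load("top0.npz")["im"];C=np.load("scene0.npz")["im"]
cv2.imwrite("pics/crop1.png",cv2.resize(T[190:295,225:335,::-1],None,fx=5.5,fy=5.5,interpolation=cv2.INTER_CUBIC))
hs={n:cv2.cvtColor(i,cv2.COLOR_RGB2HSV) for n,i in(("top",T),("scene",C))}
pts={"top":dict(wheel=(385,340),stick=(252,395),sleeve=(152,325),green=(173,311),flange=(535,410),hub=(546,400),bush=(153,405),nut=(226,322),floor=(340,320),red=(643,326),wood=(300,500),woodshadow=(250,430),blue=(350,265)),
"scene":dict(wheel=(385,315),stick=(445,236),sleeve=(532,226),green=(531,239),flange=(258,340),hub=(264,325),bush=(484,204),floor=(370,310),red=(225,415),wood=(150,300),blue=(440,310))}
for n in pts:
  for k,p in pts[n].items():
    u,v=int(p[0]*S),int(p[1]*S); print(n,k,hs[n][v,u])
E
```

```text
top wheel [ 5 19 81]
top stick [130   7 205]
top sleeve [138   6 207]
top green [ 65 139 169]
top flange [160   8 202]
top hub [  3  46 100]
top bush [ 18 169 131]
top nut [  0  12 109]
top floor [  6  26 155]
top red [  2 196 187]
top wood [ 13 152 168]
top woodshadow [ 15 163 100]
top blue [115 122 107]
scene wheel [143  44  23]
scene stick [ 15  14 146]
scene sleeve [ 53   5 197]
scene green [ 68 191 144]
scene flange [  5  27 114]
scene hub [  6  13 102]
scene bush [ 19 187  90]
scene floor [  6  20 128]
scene red [  1 230 170]
scene wood [ 14 176 154]
scene blue [109 237  57]
```

View pics/crop1.png

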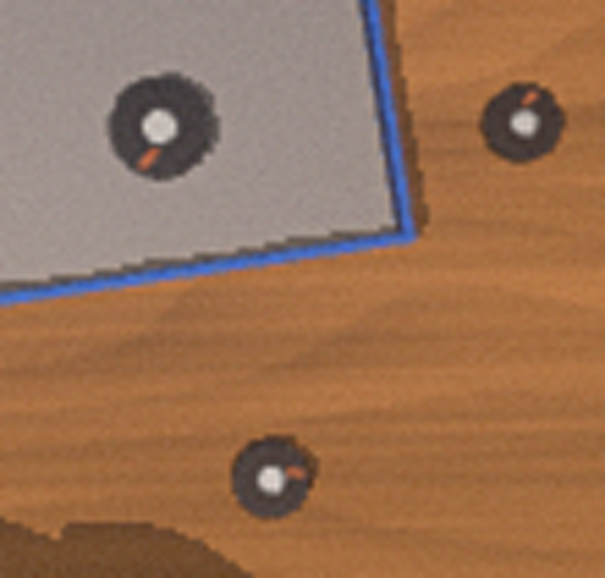

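The crop confirms it: A (crop 162,127) is about 110 px across, against about 83 px for B (522,122) and C (273,477). A is the worn wheel in the case.

```bash
cat >> h.py <<'E'
def cloud(n,d):
    v,u=np.mgrid[:d.shape[0],:d.shape[1]]
    p=P[n]; c=np.stack([u,v,np.ones_like(u)],-1)@np.linalg.inv(p["K"]).T*d[...,None]
    return c@p["rotation"].T+p["position"]
E
cat > loc.py <<'E'
from h import *
G={"wheel":((398,333),(393,310)),"stick":((250,390),(448,237)),"bar":((160,320),(531,233)),"flange":((544,402),(264,335)),"bush":((160,401),(489,204)),"nut":((232,319),None),"B":((500,331),(326,355)),"C":((429,432),(327,280)),"tray":((643,326),None),"jar":((566,208),None),"mug":((640,240),None),"rest":((211,228),None)}
D={n:dict(np.load(f"{n}0.npz")) for n in("top","scene")}
if __name__=="__main__":
  W={n:cloud(n,D[n]["d"]) for n in D}
  for k,(a,b) in G.items():
    for n,c in(("top",a),("scene",b)):
        if c is None: continue
        X=W[n]; u,v=int(c[0]*.64),int(c[1]*.64); r=32 if n=="top" else 22
        if k in("tray","mug","rest"): r=45
        hm=np.zeros(X.shape[:2],np.uint8); z0=.012 if k=="wheel" else .005
        hm[v-r:v+r,u-r:u+r]=X[v-r:v+r,u-r:u+r,2]>z0
        if k=="wheel": hm[:v-14]=0;hm[v+14:]=0;hm[:,:u-14]=0;hm[:,u+14:]=0
        N,L,st,ce=cv2.connectedComponentsWithStats(hm)
        if N<2: print(k,n,"none");continue
        i=min(range(1,N),key=lambda i:np.linalg.norm(ce[i]-[u,v])-.02*st[i,4])
        Q=X[L==i]; zt=np.percentile(Q[:,2],95); T=Q[Q[:,2]>zt-.006]
        (cx,cy),wh,an=cv2.minAreaRect(T[:,:2].astype(np.float32)*1000)
        print(k,n,len(Q),"zt %.1f med %.1f"%(zt*1e3,np.median(T[:,2])*1e3),"rect c",np.round([cx,cy],1),"wh",np.round(wh,1),"ang %.1f"%an,"mean",np.round(T[:,:2].mean(0)*1e3,1))
  # noise
  for n in W:
    q=W[n][270:285,200:240] if n=="top" else W[n][220:240,90:120]; print(n,"bench z",q[...,2].mean(),q[...,2].std())
  # case: floor and rim
  X=W["top"]; im=D["top"]["im"]; h=cv2.cvtColor(im,cv2.COLOR_RGB2HSV)
  f=((h[...,1]<60)&(h[...,2]>100)).astype(np.uint8); f[:170]=0; f[260:]=0; f[:,:185]=0; f[:,302:]=0
  f=cv2.morphologyEx(f,cv2.MORPH_OPEN,np.ones((3,3)))
  k=max(cv2.findContours(f,0,1)[0],key=cv2.contourArea)
  for z in(.005,):
    pts=np.array([plane("top",p[0],z)[:2] for p in cv2.convexHull(k)],np.float32)*1000
    r=cv2.minAreaRect(pts); print("floor",r, cv2.boxPoints(r).round(1).tolist())
  b=((h[...,0]>100)&(h[...,0]<125)&(h[...,1]>100)).astype(np.uint8)
  lo=b.astype(bool)&(X[...,2]<.05)&(X[...,2]>.03)
  N,L,st,ce=cv2.connectedComponentsWithStats(lo.astype(np.uint8)); Q=X[lo]
  r=cv2.minAreaRect(Q[:,:2].astype(np.float32)*1000); print("rim",r,np.median(Q[:,2]),cv2.boxPoints(r).round(1).tolist())
  hi=b.astype(bool)&(X[...,2]>.07); Q=X[hi]; c,n_=np.linalg.eigh(np.cov(Q.T))[0:2]; print("lid pts",len(Q),"mean",Q.mean(0).round(3),"zmax",np.percentile(Q[:,2],99))
E
python3 loc.py
```

```text
wheel top 268 zt 26.3 med 22.9 rect c [490.7 -10.8] wh [45.4 78.4] ang 88.6 mean [505.8 -10.5]
wheel scene 153 zt 25.3 med 22.2 rect c [510.8 -14.4] wh [47.4 50. ] ang 49.3 mean [510.7 -14.4]
stick top 264 zt 21.0 med 18.0 rect c [411.1 123.8] wh [282.8  85.2] ang 89.0 mean [412.8 241.3]
stick scene 136 zt 20.4 med 17.6 rect c [418.2 239.8] wh [88.4 22.8] ang 23.0 mean [417.2 239.7]
bar top 416 zt 31.2 med 27.9 rect c [516.  205.9] wh [460.9  73.7] ang 83.0 mean [537.8 390. ]
bar scene 160 zt 30.2 med 27.5 rect c [876.5 -84. ] wh [  32.1 1248.1] ang 35.0 mean [548.7 384.6]
flange top 343 zt 39.0 med 36.8 rect c [ 409.4 -143.7] wh [263.3  25.6] ang 77.1 mean [ 383.7 -255.7]
flange scene 192 zt 37.6 med 36.0 rect c [ 794.5 -435.3] wh [ 24.6 917.9] ang 66.9 mean [ 403.4 -267.8]
bush top 148 zt 28.4 med 25.2 rect c [398.2 396. ] wh [33.9 31.8] ang 89.7 mean [398.4 396.3]
bush scene 78 zt 27.0 med 24.5 rect c [811.8 -92.9] wh [  32.1 1310.2] ang 40.1 mean [425.9 366.2]
nut top 126 zt 25.7 med 22.1 rect c [502.8 133. ] wh [317.9  31.1] ang 76.8 mean [533.8 266.8]
B top 160 zt 17.2 med 14.0
[... 768 characters left out ...]
00044318325304414856 0.0024304927372934843
scene bench z 0.0009012596096299885 0.045410732411389806
floor ((510.2471008300781, 16.05522918701172), (148.78662109375, 268.91650390625), 7.372437000274658) [[419.20001220703125, 139.89999389648438], [453.70001220703125, -126.80000305175781], [601.2999877929688, -107.69999694824219], [566.7999877929688, 158.89999389648438]]
rim ((523.730224609375, 18.780776977539062), (187.42933654785156, 278.7014465332031), 7.405749320983887) 0.04055828635823289 [[412.79998779296875, 144.89999389648438], [448.79998779296875, -131.5], [634.5999755859375, -107.30000305175781], [598.7000122070312, 169.0]]
lid pts 2360 mean [0.635 0.029 0.156] zmax 0.1968573123897781
```

Zero-depth pixels contaminate the rectangles; I'll exclude them and cross-check with two-view ray triangulation.

```bash
sed -i 's/    return c@p\["rotation"\].T+p\["position"\]/    X=c@p["rotation"].T+p["position"]; X[d==0]=[0,0,-1]; return X/' h.py
sed -i 's/"nut":((232,319),None)/"nut":((232,319),None)/' loc.py
python3 loc.py | grep -v "^[BC] "
python3 - <<'E'
from h import *
from loc import D,G
W={n:cloud(n,D[n]["d"]) for n in D}
# two-view triangulation of the pixel centroid of top faces
tops=dict(wheel=.023,stick=.018,bar=.028,bush=.026)
for k,z in tops.items():
    c={}
    for n,g in zip(("top","scene"),G[k]):
        X=W[n];u,v=(np.array(g)*.64).astype(int);m=np.zeros(X.shape[:2],bool);r=30 if n=="top" else 20
        if k=="wheel": r=17 if n=="top" else 13
        m[v-r:v+r,u-r:u+r]=X[v-r:v+r,u-r:u+r,2]>z-.007
        c[n]=cv2.minEnclosingCircle(np.argwhere(m)[:,::-1].astype(np.float32))[0]
    print(k,tri(c["top"],c["scene"]))
E
```

```text
wheel top 266 zt 26.2 med 22.9 rect c [507.  -11.2] wh [45.5 45.6] ang 88.8 mean [506.3 -10.6]
wheel scene 153 zt 25.3 med 22.2 rect c [510.8 -14.4] wh [47.4 50. ] ang 49.3 mean [510.7 -14.4]
stick top 263 zt 20.9 med 18.0 rect c [413.  242.8] wh [89.1 18.9] ang 22.2 mean [412.7 242.6]
stick scene 136 zt 20.4 med 17.6 rect c [418.2 239.8] wh [88.4 22.8] ang 23.0 mean [417.2 239.7]
bar top 412 zt 30.9 med 27.9 rect c [539.  395.4] wh [31.5 81.2] ang 37.0 mean [538.7 395.6]
bar scene 159 zt 30.1 med 27.4 rect c [543.4 392.3] wh [30.3 83.1] ang 42.1 mean [542.8 393.3]
flange top 342 zt 38.9 med 36.7 rect c [ 382.9 -258.1] wh [26.1 23.6] ang 89.7 mean [ 382.8 -258.5]
flange scene 191 zt 37.4 med 36.0 rect c [ 386.5 -260.7] wh [23.2 30.2] ang 58.5 mean [ 386.7 -260.9]
bush top 148 zt 28.4 med 25.2 rect c [398.2 396. ] wh [33.9 31.8] ang 89.7 mean [398.4 396.3]
bush scene 77 zt 26.7 med 24.1 rect c [401.4 393.9] wh [33.6 34.6] ang 77.3 mean [403.1 393.4]
nut top 124 zt 25.5 med 22.0 rect c [536.2 272.9] wh [29.7 30.2] ang 12.3 mean [535.7 272.8]
tray top 767 zt 36.7 med 34.0 rect c [ 507.4
[... 714 characters left out ...]
58.89999389648438]]
rim ((523.730224609375, 18.780776977539062), (187.42933654785156, 278.7014465332031), 7.405749320983887) 0.04055828635823289 [[412.79998779296875, 144.89999389648438], [448.79998779296875, -131.5], [634.5999755859375, -107.30000305175781], [598.7000122070312, 169.0]]
lid pts 2342 mean [0.636 0.029 0.148] zmax 0.1958197475716871
wheel (array([ 0.50651243, -0.01184172,  0.01796892]), np.float64(0.0016615335529507147))
stick (array([ 0.40665021,  0.25787225, -0.07454264]), np.float64(0.011139344606632968))
bar (array([ 0.53181332,  0.39066359, -0.00130793]), np.float64(0.036655944899023414))
bush (array([0.39801668, 0.39803407, 0.01703525]), np.float64(9.98727640807722e-05))
```

```bash
cat >> h.py <<'E'
CASE=np.array([.512,.0145]); CY=np.radians(7.4)
def case(x,y):
    c,s=np.cos(CY),np.sin(CY); return CASE+[c*x-s*y,s*x+c*y]
def down(th):
    c,s=np.cos(th),np.sin(th); return np.array([[-s,c,0],[c,s,0],[0,0,-1.]])
HI=.27
def att(xy,th,z):
    """of the two equivalent half turns, the one nearest the present wrist angle with margin"""
    q0=sense()["joint_pos"]; best=None
    for k in(-1,0,1):
        R=down(th+k*np.pi); q=inverse_kinematics([*xy,z],R)
        if q is None or abs(q[6])>2.5: continue
        c=np.abs(np.array(q)-q0).max()
        if best is None or c<best[0]-1e-3: best=(c,R)
    return best[1]
def log(m):
    s=sense(); print(m,"t%.1f"%s["time_s"],"p",s["position"].round(4),"gap %.4f"%s["finger_gap"],"gf %.1f"%s["gripper_force"],"F",s["wrist_force"].round(1),flush=True); return s
def over(xy,th):
    p=sense()["position"]
    if p[2]<HI-.02: move_l([p[0],p[1],HI],feed=.25)
    R=att(xy,th,HI); movep([*xy,HI],R)
def pick(xy,th,z,opening,newtons=70):
    command_gripper(opening); over(xy,th)
    move_l([*xy,z+.04],feed=.25)
    hit=move_l([*xy,z],feed=.06,until_force=12)
    if hit: log("HIT on the way down")
    command_gripper(0,newtons); log("gripped")
    move_l([*xy,HI],feed=.2); return log("lifted")["finger_gap"]
def place(xy,th,z,opening):
    over(xy,th); log("over place")
    move_l([*xy,z+.05],feed=.25)
    hit=move_l([*xy,z],feed=.05,until_force=8); log("down hit=%s"%hit)
    command_gripper(opening); move_l([*xy,HI],feed=.25); log("placed")
E
python3 - <<'E'
from h import *
for g in(.03,.07):
    command_gripper(g)
    if g==.03: movep([.30,.42,.12],att([.30,.42],1.2,.12)); move_l([.30,.42,.05])
    print(move_l([.30,.42,.0],feed=.03,until_force=5)); log(g); move_l([.30,.42,.06])
E
```

```text
True
0.03 t3.1 p [0.3    0.42   0.0246] gap 0.0303 gf 2.9 F [-0.1 -1.3  5.6]
True
0.07 t5.3 p [0.3    0.42   0.0174] gap 0.0701 gf 2.8 F [-0.8 -0.9  6.4]
```

```bash
python3 - <<'E'
from h import *
g=pick([.509,-.0125],CY+np.pi/2,.031,.07)
if .04<g<.056:
    place([.508,-.431],np.pi/2,.035,.062)
im,d=camera("top"); np.savez("top1.npz",im=im,d=d)
cv2.imwrite("pics/top1.png",cv2.resize(im[:,:,::-1],(800,600),interpolation=cv2.INTER_CUBIC))
E
```

```text
gripped t10.8 p [ 0.5094 -0.0125  0.0319] gap 0.0474 gf 70.8 F [-0.9  0.1  5.9]
lifted t12.2 p [ 0.5082 -0.0125  0.2689] gap 0.0473 gf 71.9 F [ 0.   0.1 -1.1]
over place t13.7 p [ 0.5093 -0.4292  0.2697] gap 0.0473 gf 73.4 F [ 0.4 -0.  -0.3]
down hit=False t15.8 p [ 0.5082 -0.4313  0.0354] gap 0.0472 gf 73.5 F [-0.4 -0.8 -0.3]
placed t17.1 p [ 0.5076 -0.4302  0.2684] gap 0.0622 gf 0.0 F [ 0.2  0.9 -0.8]
```

View pics/top1.png

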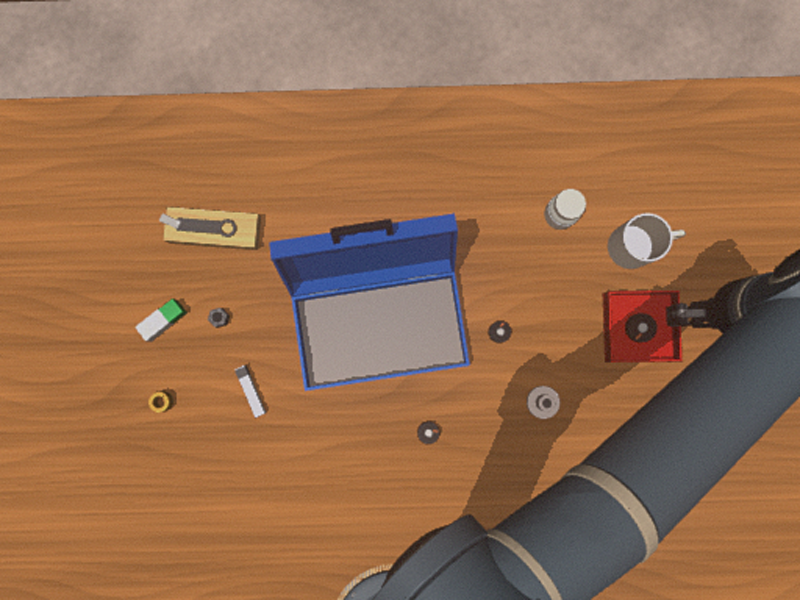

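The worn wheel now lies in the red tray at (641,327). The nut has been knocked from (232,319) to (218,317), so I'll find it again before picking it. Flange next.

```bash
cat >> h.py <<'E'
def find(n,c800,X,r=22,z0=.006):
    """top-face rectangle of the thing near a top-view 800-px guess; mm -> m, bias half way to the scene view"""
    u,v=(np.array(c800)*.64).astype(int); hm=np.zeros(X.shape[:2],np.uint8)
    hm[v-r:v+r,u-r:u+r]=X[v-r:v+r,u-r:u+r,2]>z0
    N,L,st,ce=cv2.connectedComponentsWithStats(hm); i=1+np.argmax(st[1:,4]); Q=X[L==i]
    T=Q[Q[:,2]>np.percentile(Q[:,2],95)-.007]
    (cx,cy),wh,a=cv2.minAreaRect(T[:,:2].astype(np.float32)*1000)
    print("find",c800,np.round([cx,cy],1),np.round(wh,1),round(a,1),"h %.1f"%(np.median(T[:,2])*1e3))
    return np.array([cx+1.8,cy-1.4])/1000,np.radians(a+(90 if wh[0]<wh[1] else 0))
E
python3 - <<'E'
from h import *
X=cloud("top",np.load("top1.npz")["d"])
find("top",(218,317),X)
xy,_=find("top",(543,402),X)
g=pick(xy,CY,.039,.05)
if .022<g<.034: place(case(-5,-98)if 0 else case(-.005,-.098),CY,.046,.04)
E
```

```text
find (218, 317) [540.9 297.2] [30.  31.3] 71.3 h 21.2
find (543, 402) [ 382.9 -257.9] [25.2 23.5] 89.9 h 37.1
gripped t20.7 p [ 0.3848 -0.2595  0.0396] gap 0.0259 gf 68.5 F [-1.1  1.5  5.6]
lifted t22.0 p [ 0.384  -0.2589  0.2689] gap 0.0255 gf 68.8 F [-0.2  0.  -2.1]
over place t22.9 p [ 0.5187 -0.0852  0.2695] gap 0.0259 gf 68.8 F [ 0.9 -1.1 -1.3]
down hit=False t24.9 p [ 0.5199 -0.0833  0.0462] gap 0.0260 gf 68.9 F [ 0.7  0.  -1.4]
placed t26.2 p [ 0.5188 -0.0832  0.2688] gap 0.0405 gf 0.0 F [-0.8  1.3  0.3]
```

```bash
cat > job.py <<'E'
from h import *
import sys
# name: guess px, z grasp, opening, width, slot, place angle, release
J={"bush":((160,401),.030,.060,.036,(-.005,-.045),CY,.050),
   "nut":((218,317),.029,.050,.030,(-.005,-.007),CY,.042),
   "bar":((160,320),.034,.050,.030,(-.005,.048),CY+np.pi/2,.039),
   "stick":((250,390),.030,.035,.018,(-.005,.098),CY+np.pi/2,.027)}
for k in sys.argv[1:]:
    c,z,o,w,slot,th,rel=J[k]; print("==",k)
    im,d=camera("top"); X=cloud("top",d)
    xy,a=find("top",c,X,r=32 if k in("bar","stick") else 18)
    gth=0.6 if k=="bush" else a+np.pi/2
    g=pick(xy,gth,z,o)
    if not w-.006<g<w+.006: print("BAD GRIP"); break
    over(case(*slot),th)
    if not w-.006<sense()["finger_gap"]<w+.006: print("LOST"); break
    place(case(*slot),th,z+.007,rel)
im,d=camera("top"); np.savez("top2.npz",im=im,d=d)
cv2.imwrite("pics/%s.png"%sys.argv[-1],cv2.resize(im[:,:,::-1],(800,600),interpolation=cv2.INTER_CUBIC))
E
python3 job.py bush nut
```

```text
== bush
find (160, 401) [398.3 396.9] [34.6 31.9] 89.2 h 25.8
gripped t30.5 p [0.4004 0.3959 0.0307] gap 0.0329 gf 70.0 F [-1.5 -1.2  4.8]
lifted t31.9 p [0.3995 0.3949 0.2687] gap 0.0329 gf 69.5 F [-0.9 -0.3 -1.5]
over place t33.8 p [ 0.513  -0.0299  0.2699] gap 0.0330 gf 69.5 F [-0.7 -0.2 -0.4]
down hit=False t35.8 p [ 0.5131 -0.0308  0.0373] gap 0.0329 gf 69.5 F [ 0.9  0.6 -0.8]
placed t37.2 p [ 0.5119 -0.0307  0.2687] gap 0.0501 gf 0.0 F [-0.8 -0.2 -0.4]
== nut
find (218, 317) [540.9 297.4] [29.7 31.4] 71.1 h 21.6
gripped t40.8 p [0.5432 0.2963 0.0298] gap 0.0285 gf 69.8 F [-1.3  0.3  3.4]
lifted t42.1 p [0.542  0.2956 0.2686] gap 0.0285 gf 69.4 F [ 0.9  0.2 -1.6]
over place t43.5 p [0.5082 0.008  0.2698] gap 0.0282 gf 69.4 F [ 1.1 -0.3 -0.2]
down hit=False t45.5 p [0.5082 0.0069 0.0363] gap 0.0281 gf 69.4 F [ 0.5  0.2 -1.6]
placed t46.9 p [0.507  0.0069 0.2687] gap 0.0421 gf 0.0 F [-0.1 -0.4  0.1]
```

View pics/nut.png

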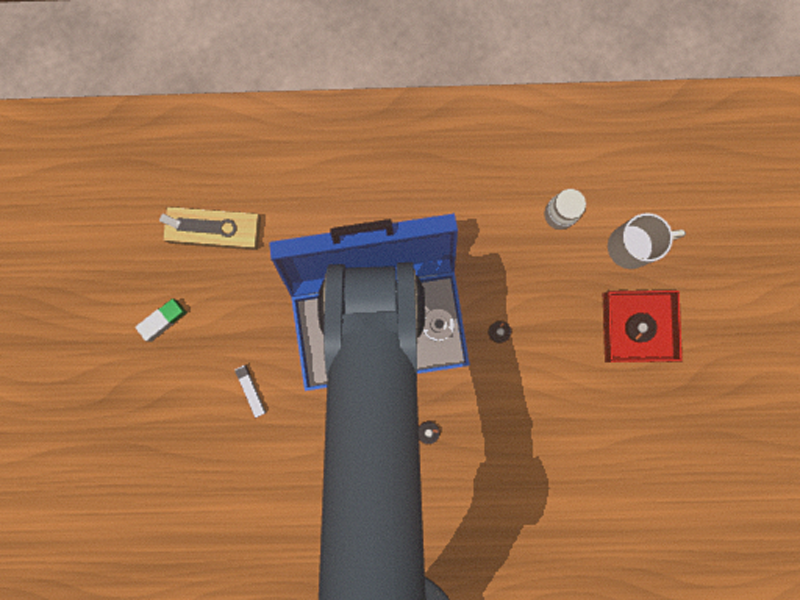

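The flange is upright in the case at (438,323) and the wheel is still in the tray. The arm hides the bushing and nut. The bar and stick are still in place.

```bash
sed -i '/^im,d=camera/i over([.30,.45],1.2)' job.py; python3 job.py bar stick
```

```text
== bar
find (160, 320) [539.  395.6] [31.5 80.4] 36.7 h 27.8
gripped t50.8 p [0.5414 0.3946 0.0349] gap 0.0284 gf 71.9 F [-0.6  0.3  4.8]
lifted t52.1 p [0.5402 0.3938 0.2684] gap 0.0289 gf 71.4 F [-0.9 -0.4 -2.7]
over place t53.7 p [0.501  0.0621 0.2699] gap 0.0285 gf 71.4 F [ 0.2 -0.2 -1.4]
down hit=False t55.7 p [0.5011 0.0615 0.0413] gap 0.0285 gf 71.3 F [ 0.1  0.3 -1.5]
placed t57.0 p [0.4999 0.0614 0.2688] gap 0.0390 gf 0.0 F [-0.7 -0.2 -0.7]
== stick
find (250, 390) [405.5  76. ] [21.7 21.3] 2.8 h 646.8
gripped t60.0 p [0.4074 0.0747 0.0301] gap 0.0003 gf 0.0 F [ 0.3 -0.   0.1]
lifted t61.3 p [0.4066 0.0743 0.2691] gap -0.0003 gf 0.0 F [-0.1  0.4 -0.3]
BAD GRIP
```

View pics/stick.png

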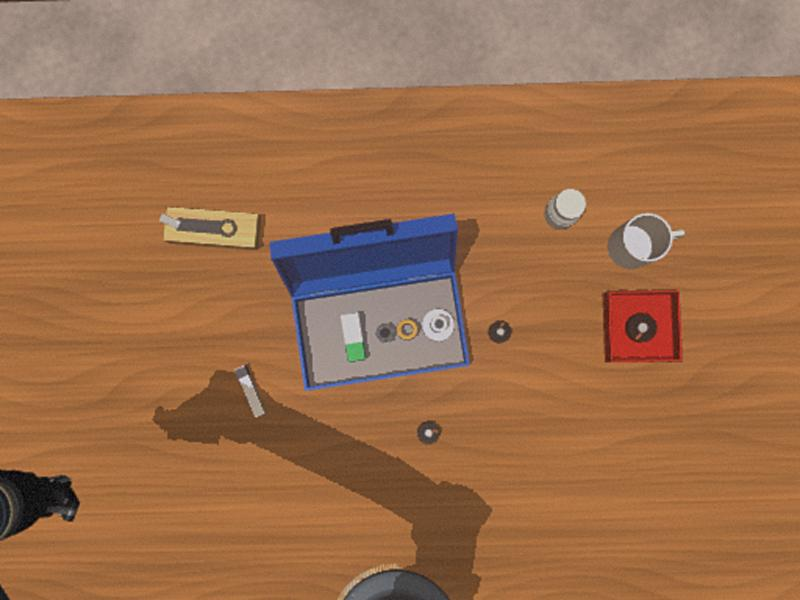

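The forearm filled the stick's search window, so that grip closed on empty air and touched nothing. The bar (353,337), nut (386,332), bushing (407,329) and flange (438,323) lie upright in the case. The stick is still at (250,390) with a clear view now.

```bash
sed -i 's/T=Q\[Q/Q=Q[Q[:,2]<.1]; T=Q[Q/' h.py; sed -i 's/sys.argv\[-1\])/(sys.argv[-1]+"b"))/' job.py; python3 job.py stick
```

```text
== stick
find (250, 390) [413. 243.] [89.9 18.4] 22.9 h 17.7
gripped t66.8 p [0.4151 0.2417 0.0306] gap 0.0160 gf 69.0 F [-1.  -1.3  4.8]
lifted t68.1 p [0.4142 0.2411 0.2689] gap 0.0162 gf 68.4 F [ 0.3 -0.3 -2. ]
over place t69.0 p [0.494  0.1123 0.2698] gap 0.0161 gf 68.4 F [ 0.4 -0.1 -1.1]
down hit=False t71.1 p [0.4947 0.1111 0.0372] gap 0.0163 gf 68.4 F [ 0.1 -0.7 -0.6]
placed t72.4 p [0.4935 0.1109 0.2688] gap 0.0272 gf 0.0 F [ 0.2  0.  -0.4]
```

```bash
cp pics/stick.png pics/stickb.png; python3 - <<'E'
from h import *
Z=np.load("top2.npz"); X=cloud("top",Z["d"]); h=cv2.cvtColor(Z["im"],cv2.COLOR_RGB2HSV)
c,s=np.cos(CY),np.sin(CY); L=(X[...,:2]-CASE)@np.array([[c,-s],[s,c]])  # case frame
box=(np.abs(L[...,1])<.16)&(L[...,0]>.06)&(L[...,0]<.25)
hd=box&(h[...,2]<60)&(X[...,2]>.17)
print("handle",hd.sum(),L[hd].mean(0),X[hd].mean(0),np.percentile(X[hd][:,2],[5,50,95]),np.percentile(L[hd],[5,95],axis=0))
lid=box&(h[...,0]>100)&(h[...,0]<130)&(h[...,1]>90)&(X[...,2]>.05)
# profile of the lid at |y|<0.08
q=lid&(np.abs(L[...,1])<.1)
for z in np.arange(.05,.22,.01):
    m=q&(np.abs(X[...,2]-z)<.005)
    if m.sum(): print("%.3f n%d x %.4f..%.4f"%(z,m.sum(),*np.percentile(L[m][:,0],[5,95])))
E
```

```text
handle 193 [0.13828008 0.00275856] [0.64877308 0.03504545 0.21830371] [0.20246335 0.22052433 0.22388356] [[ 0.13090862 -0.03880187]
 [ 0.14413491  0.043949  ]]
0.050 n59 x 0.1035..0.1069
0.060 n126 x 0.1056..0.1095
0.070 n129 x 0.1083..0.1123
0.080 n127 x 0.1108..0.1151
0.090 n133 x 0.1137..0.1177
0.100 n135 x 0.1166..0.1204
0.110 n140 x 0.1191..0.1231
0.120 n140 x 0.1216..0.1256
0.130 n130 x 0.1245..0.1284
0.140 n17 x 0.1269..0.1282
0.180 n10 x 0.1410..0.1466
0.190 n784 x 0.1198..0.1437
0.200 n40 x 0.1192..0.1276
0.210 n3 x 0.1316..0.1331
```

View pics/stickb.png

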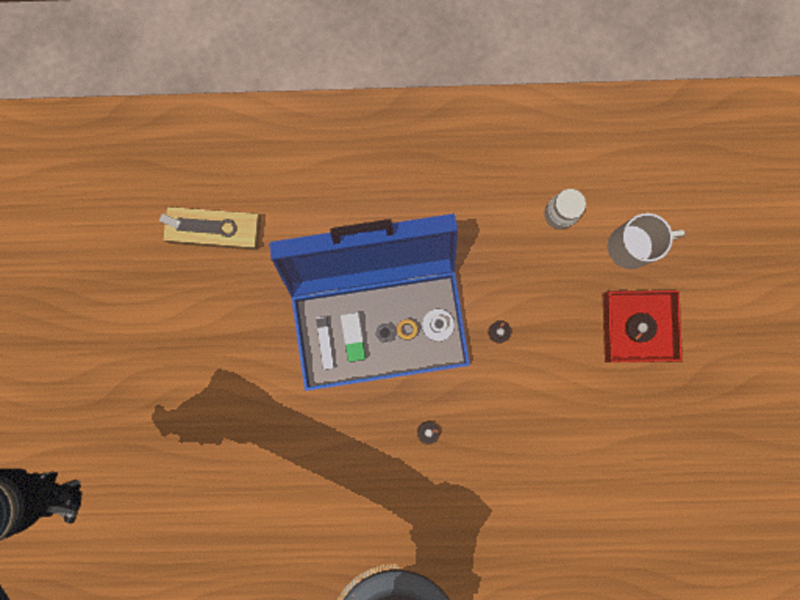

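All five accessories are flat in the case: stick (325,343), bar (353,337), nut (386,332), bushing (407,329) and flange (438,323). The lid profile leans about 15° back, so the angle is about 1.83 rad. Next I swing the lid over with closed fingers behind the free edge, clear of the handle.

```bash
cat > lid.py <<'E'
from h import *
TIP,W,Y,XC=.0255,.011,-.09,.14
R=down(CY+np.pi/2)
def shell(x,z,f): # case-frame x and z of a shell point
    return .08+x*np.cos(f)+z*np.sin(f), .04-x*np.sin(f)+z*np.cos(f)
def tcp(f):
    if f>=np.pi/2:
        x,z=shell(-.16,.028,f); z-=.16-XC
    else: x,z=shell(-XC,.028,f)
    return np.array([*case(x+W,Y),z+TIP])
E
python3 - <<'E'
from lid import *
command_gripper(0)
p=sense()["position"]; move_l([p[0],p[1],.37],feed=.25)
a=tcp(1.84); b=case(.20,Y)
R2=att(b,CY+np.pi/2,.37); movep([*b,.37],R2); log("above")
move_l([*b,a[2]],feed=.15); log("behind")
ok=True
for f in np.linspace(1.84,.06,24):
    move_l(tcp(f),feed=.08); s=sense(); F=s["wrist_force"]
    print("%.2f"%f,F.round(1),(s["position"]-tcp(f)).round(3),flush=True)
    if np.linalg.norm(F)>28: print("STOP");ok=False;break
log("end")
E
```

```text
above t77.2 p [ 0.7221 -0.0474  0.3699] gap 0.0000 gf 0.0 F [ 0.6 -0.2 -0.5]
behind t78.5 p [ 0.7225 -0.0494  0.1936] gap 0.0000 gf 0.0 F [-0.6 -0.8  0.2]
1.84 [ 0.3  0.9 -0.1] [0. 0. 0.]
1.76 [ 0.7  0.1 -0.1] [-0. -0.  0.]
1.69 [-0.8  0.2  0.2] [-0.001 -0.     0.   ]
1.61 [-0.4  0.2 -0.5] [-0.001 -0.    -0.   ]
1.53 [ 0.7 -0.1 -0.7] [-0.001 -0.     0.   ]
1.45 [-0.6 -0.4 -0.5] [-0.001 -0.     0.   ]
1.38 [-0.8  0.4  0.2] [-0. -0.  0.]
1.30 [0.4 0.  0. ] [-0.001 -0.    -0.   ]
1.22 [-0.1 -0.6  0.7] [-0.001 -0.    -0.   ]
1.14 [-0.2  0.1  0.4] [-0.001 -0.    -0.   ]
1.07 [-0.2  0.2 -1.1] [-0.001 -0.    -0.   ]
0.99 [ 0.2 -0.1 -0.7] [-0.001 -0.    -0.   ]
0.91 [ 0.3 -1.  -0.2] [-0.001 -0.    -0.   ]
0.83 [-0.2 -0.1  0.6] [-0.001 -0.    -0.   ]
0.76 [-0.   0.4  0.2] [-0.  0. -0.]
0.68 [ 0.5  0.5 -0. ] [-0.001  0.    -0.   ]
0.60 [-0.3 -0.  -0.1] [-0.001  0.    -0.   ]
0.52 [ 0.6 -1.1 -0. ] [-0.001  0.    -0.   ]
0.45 [ 1.   0.5 -0.1] [-0.001  0.    -0.001]
0.37 [-0.1 -0.3  0.2] [-0.001  0.    -0.001]
0.29 [-0.2 -0.1 -0.5] [-0.001  0.    -0.   ]
0.21 [0.3 0.1 0.2] [-0.001  0.    -0.   ]
0.14 [-0.1 -0.6  0.9] [-0.001  0.    -0.   ]
0.06 [-0.9  0.2  0.5] [-0.001  0.    -0.001]
end t85.9 p [ 0.4764 -0.0808  0.1013] gap 0.0001 gf 0.0 F [-0.9  0.2  0.5]
```

No contact force showed up, so I need a look.

```bash
python3 - <<'E'
from h import *
im,d=camera("scene"); cv2.imwrite("pics/scene2.png",cv2.resize(im[60:310,130:430,::-1],(720,600),interpolation=cv2.INTER_CUBIC))
E
```

```text
(no output)
```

View pics/scene2.png

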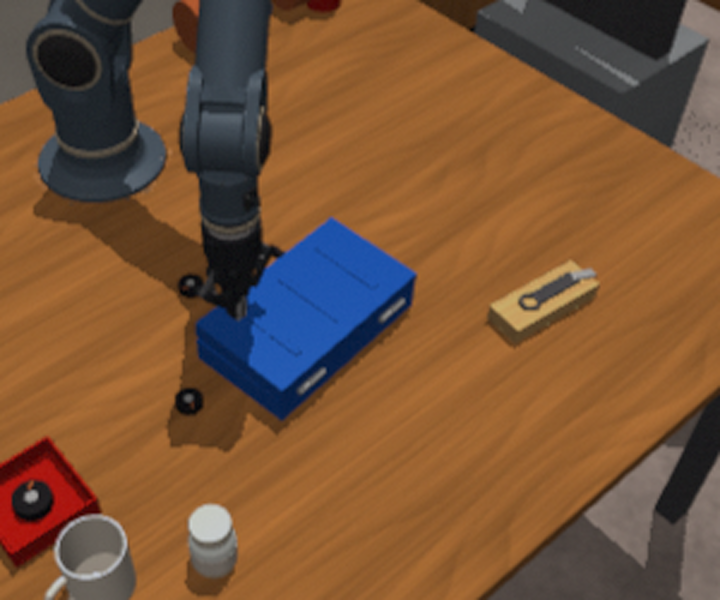

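The lid has swung over and is nearly shut, with the fingers on its top face at crop (240,310). Now I press it home at the middle of the free edge and measure how far down it goes.

```bash
python3 - <<'E'
from lid import *
p=sense()["position"]; move_l([p[0],p[1],.12],feed=.1)
c=case(-.055,0); move_l([*c,.12],feed=.15)
h=move_l([*c,.08],feed=.02,until_force=25); s=log("press %s"%h); print("tip z",s["position"][2]-TIP)
sleep(.5); log("hold")
move_l([*c,.25],feed=.15)
R2=att([.30,.45],1.2,.25); movep([.30,.45,.25],R2); log("away")
for n in("top","scene"):
    im,d=camera(n); X=cloud(n,d)
    for x in(-.07,-.03,.03,.06):
        z=[]
        for y in np.linspace(-.12,.12,13):
            u,v=proj(n,[*case(x,y),.068]).round().astype(int); z.append(X[v,u,2])
        z=np.array(z); print(n,x,"top z %.4f"%np.median(z[z>0]))
    cv2.imwrite(f"pics/{n}3.png",cv2.resize(im[:,:,::-1],(800,600),interpolation=cv2.INTER_CUBIC))
E
```

```text
press True t88.4 p [0.4572 0.0073 0.093 ] gap 0.0002 gf 5.6 F [-1.6  1.  10.6]
tip z 0.067504052913154
hold t88.9 p [0.4572 0.0073 0.093 ] gap -0.0001 gf 5.1 F [-2.6  0.  11.3]
away t91.8 p [0.3011 0.449  0.2496] gap 0.0003 gf 0.0 F [0.1 0.  0. ]
top -0.07 top z 0.0678
top -0.03 top z 0.0678
top 0.03 top z 0.0678
top 0.06 top z 0.0673
scene -0.07 top z 0.0675
scene -0.03 top z 0.0677
scene 0.03 top z 0.0668
scene 0.06 top z 0.0670
```

View pics/scene3.png

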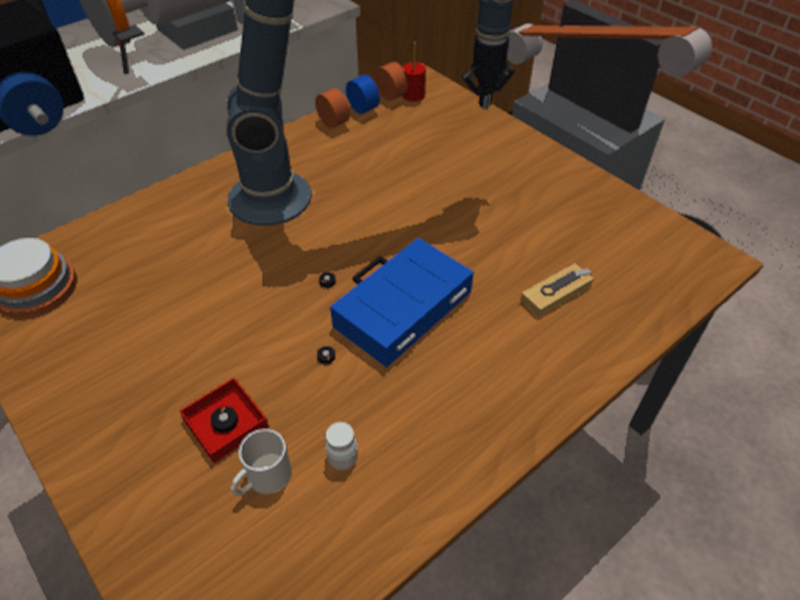

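The case is shut at (403,300): its top is level at about 67.5 mm from hinge to free edge. The wheel is in the tray at (224,419), the bystanders haven't moved, and no accessory is left on the bench. Handing in.

```bash
python3 -c "
from rig import *
print(finish_job())"
```

```text
the job is handed in; nothing more can be done
None
```

I handed the job in at about 92 s: the worn wheel is in the scrap tray, all five accessories present (there was no drum) are in the case, and the lid is pressed shut with its top level at about 67.5 mm; the hand-in call gave no verdict.

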